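# Shim the rocking mate stand

### The arm

A 6-joint arm with a two-finger parallel gripper is mounted at the origin on the work surface. World frame = base frame: x ahead of the robot, y to its left, z up, the work surface at z = 0. Lengths are in m, angles in degrees, forces in N, time in s.
With the tool pointing down it reaches from about 0.375 to 0.9 m from the base axis. Payload 3.1 kg.
Tool frame: the origin (TCP) lies on the centre line of the jaws, within the pads' length; the fingertips stand 11 mm ahead of it and the grasp point (between the pads) lies 8 mm behind it; z points along the fingers, y is the line along which they close (so a half turn about z gives the same grasp; the last joint's range is limited). The gripper opens to 87 mm and grips with 3 to 60 N. Pads are 19 mm wide; open, the fingers measure 117 mm over their backs; the gripper's body (75 mm by 190 mm) begins 51 mm behind the grasp point.
Start: joints at [-79.555, 30.224, 82.088, -0, 67.689, -10.227], TCP at [0.221, -0.585, 0.206] pointing down, gripper open.
Joint ranges: [-176.69, 176.69], [-43.24, 126.21], [12.49, 139.97], [-82, 262], [0, 151.66], [-163.58, 163.58]. Speed limits (degrees/s): [159.86, 159.86, 180, 180, 180, 180].

### API

Orientations are given as a 3x3 rotation matrix whose columns are the frame's x, y, z axes.
In Python, from rig import * gives the robot as it stands.
- The arm moves only by the shell command python3 -m inch 'ROWS'. ROWS is JSON, a list of rows, each an object of numbers: "gripper": the opening in per cent of the stroke, from 0 (shut) to 100 (fully open); "dx", "dy", "dz": the shift along the tool's x, y, z in mm; "turn": the turn about the tool's z in rad. A call has 1 to 12 rows; each row is the pose to reach, as a shift and turn from the pose commanded when the call began, along the tool's axes at that moment; what a row does not reach only later rows make up. A row lasts 1/10 s, in which the tool goes at most 50 mm and 8.59 degrees, less where a joint would pass 70% of its speed; a pose out of reach is approached as far as the arm can. A call with a gripper value outside its range is refused whole. The fingers move at their own pace and stop on an object; the grip force is fixed at half the most. Time passes only in rows, so rows that repeat a pose let the fingers close. It gives the time, the measured TCP pose, the force and the opening at its end, in the units of the state.
- read_state(): the state, without advancing time (a new reading comes with each control period).
- capture(name): name is "side" or "top" or "wrist"; returns the picture (420x560x3 uint8, red, green, blue); there is no depth.
- get_calibration(name): a dict with "camera_matrix" (3x3 intrinsics, pixels), "world_to_cam" (4x4, takes a point from world to camera coordinates); the wrist camera has in their place "T_tool_cam" (4x4, takes a point from camera to tool coordinates, whose origin is the TCP and whose axes are the flange's). Camera axes: x right, y down, z forward; pixel columns grow to the right and rows downward; lengths in m; the calibration is good to about 2 mm. The wrist camera is an equidistant fisheye: a pixel r from the principal point sees the ray r / f radians off the axis. A picture is of the moment at which its call begins: read the wrist's pose just before it. get_calibration takes no time and is no camera call.
- hand_in(): hands the job in, once; it reports no verdict.
Trained networks look in the newest picture that a camera, given by its name, has taken for a name from the list of things; names that differ only in an ending like _2 or _b are one class to them, and where a whole thing is asked for, a point or a joint stands for the part that bears it (a point fixed in the world has none). Each returns a list of dicts, best first, with "score" (0 to 1); they miss things now and then, are a little off and sometimes report something else, mostly with a low value. They report only what shows in the picture. A call takes as long as a camera call. They do not tell look-alikes from the thing itself.
- recognise(camera, query): "extent" ([centre column, centre row, width, height] in pixels, round what is visible of it).
The state is a dict: "time_s": time; "joint_positions": joint angles; "qvel": joint speeds; "tau": joint torques, N m; "position": TCP position; "tcp_rot": TCP orientation; "force": force on the tool from outside, world axes, zero at the start; "moment": the same for the moment, N m; "opening": opening from 0.0 (shut) to 1.0 (fully open).
Only numpy, scipy, OpenCV 4.12 (cv2) and the standard library are available. Lean on these libraries where they do the work, as an engineer would, in place of code of your own. Each camera call takes 0.05 s, during which the arm holds its last target. There are 200 camera calls.

### The job

The tiered bamboo stand rocks because its rubber foot towards the blue mat hangs clear of the stone. Try the bamboo slips from the mat under that foot, nose first and flat along the stone, never forcing them, until you find the one that slides in snugly; leave it pushed in far enough that the whole foot bears on its flat top, with the other slips lying on the mat and everything else left alone.

Things in the scene. Friction and masses are not known exactly. Their poses are not given: they have to be found in the camera images.
- stand: tiered bamboo stand, too heavy to slide: three round levels (270, 210, 160 mm across; tops 76, 206, 326 mm up) on a pole, on four short legs (22 mm thick, tops 98 mm up) 150 mm from the pole, just outside the lowest level. Origin on the ledge under the pole, z up. The leg on its own +y side, towards the mat, is short; the three others stand on the stone. Open space between the legs, 62 mm high
- stand_foot (a point): point on the ledge straight below the short leg's axis; its +y points outwards from the pole. The leg's black rubber foot is 30 mm across; its flat sole hangs 4.5 to 16.5 mm above the stone, how much is not known. The soft rubber gives way upwards by up to 4.5 mm, pushing back with 2 N at first touch, 6 N when fully squashed; sideways it is stiff
- mat: blue rubber mat fixed on the ledge, 250 mm along its x, 200 mm along its y, 3 mm thick; origin at the centre of its underside. Three bamboo slips lie on it side by side, 78 mm apart along its x, noses towards the stand; which lies where varies
- slip_thin_center (a point): thin slip: pale, 9 mm thick, 28 wide, 150 long, about 26 g. The point is its centre, half-way up; x runs along it to the nose, z is up. Flat top from the tail (small dark dot) to 22 mm before the nose, then sloping down 5 mm to a blunt nose 4 mm high. A slip slid along the stone under the short foot passes without touching if thinner than the gap
- slip_mid_center (a point): middle slip: mid-brown, 13 mm thick, 28 wide, 150 long, about 38 g. The point is its centre, half-way up; x runs along it to the nose, z is up. Flat top from the tail (small dark dot) to 22 mm before the nose, then sloping down 5 mm to a blunt nose 8 mm high. A slip up to 4.5 mm thicker than the gap lifts the soft sole on its slope (up to 12 N of push) and then slides with a drag of 1 to 7 N: snug
- slip_thick_center (a point): thick slip: dark brown, 17 mm thick, 28 wide, 150 long, about 50 g. The point is its centre, half-way up; x runs along it to the nose, z is up. Flat top from the tail (small dark dot) to 22 mm before the nose, then sloping down 5 mm to a blunt nose 12 mm high. A slip more than 4.5 mm thicker than the gap stops dead with its nose or slope at the foot
- gourd: calabash mate gourd with a steel rim, 80 mm across, 99 mm tall, on the stand's top level; origin at the centre of its underside; not part of the job
- bombilla: steel drinking straw with flat strainer, 172 mm long, on the stand's middle level; origin at the centre of its underside; not part of the job
- brush: small wooden brush, 132 mm long, on the stand's middle level; origin at the centre of its underside; not part of the job
- jar: glass jar with a steel screw lid, 64 mm across, 92 mm tall, on the stand's lowest level; origin at the centre of its underside; not part of the job
- saucer: white ceramic saucer, 90 mm across, on the stand's lowest level; origin at the centre of its underside; not part of the job
- thermos: steel and green vacuum flask, 82 mm across, 280 mm tall, on the ledge; origin at the centre of its underside; not part of the job
- tin: yellow and red round tin, 87 mm across, 116 mm tall, on the ledge; origin at the centre of its underside; not part of the job
- pot: small terracotta pot with a succulent, 94 mm across, about 125 mm tall, on the ledge; origin at the centre of its underside; not part of the job
Mind the look-alikes: they are no part of the job. Leave any green look-alike of the part that bears slip_thin_center alone. Leave any red look-alike of the part that bears slip_mid_center alone.

How it is judged (in metres and radians):
At the end, for the whole second after the job is handed in: One slip lies flat under the short foot, foot axis at least 37 mm behind the nose, 25 mm ahead of the tail and within 10 mm of the slip's centre line, pressed by the foot with over 1 N; the two other slips lie flat with their centres over the blue mat; all at rest (((x of stand_foot in the frame of slip_thin_center between -0.05 and 0.038 m and y of stand_foot in the frame of slip_thin_center between -0.01 and 0.01 m and angle between slip_thin_center's own z axis and vertical below 0.06 rad and contact force between slip_thin and stand above 1 N and linear speed of each of slip_thin, slip_mid, slip_thick below 0.01 m/s and x of slip_mid_center in the frame of mat between -0.125 and 0.125 m and y of slip_mid_center in the frame of mat between -0.1 and 0.1 m and z of each of slip_mid_center, slip_thick_center in the frame of mat below 0.022 m and angle between each of slip_mid_center, slip_thick_center's own z axis and vertical below 0.1 rad and x of slip_thick_center in the frame of mat between -0.125 and 0.125 m and y of slip_thick_center in the frame of mat between -0.1 and 0.1 m) or (x of stand_foot in the frame of slip_mid_center between -0.05 and 0.038 m and y of stand_foot in the frame of slip_mid_center between -0.01 and 0.01 m and angle between slip_mid_center's own z axis and vertical below 0.06 rad and contact force between slip_mid and stand above 1 N and linear speed of each of slip_mid, slip_thin, slip_thick below 0.01 m/s and x of slip_thin_center in the frame of mat between -0.125 and 0.125 m and y of slip_thin_center in the frame of mat between -0.1 and 0.1 m and z of each of slip_thin_center, slip_thick_center in the frame of mat below 0.022 m and angle between each of slip_thin_center, slip_thick_center's own z axis and vertical below 0.1 rad and x of slip_thick_center in the frame of mat between -0.125 and 0.125 m and y of slip_thick_center in the frame of mat between -0.1 and 0.1 m) or (x of stand_foot in the frame of slip_thick_center between -0.05 and 0.038 m and y of stand_foot in the frame of slip_thick_center between -0.01 and 0.01 m and angle between slip_thick_center's own z axis and vertical below 0.06 rad and contact force between slip_thick and stand above 1 N and linear speed of each of slip_thick, slip_thin, slip_mid below 0.01 m/s and x of slip_thin_center in the frame of mat between -0.125 and 0.125 m and y of slip_thin_center in the frame of mat between -0.1 and 0.1 m and z of each of slip_thin_center, slip_mid_center in the frame of mat below 0.022 m and angle between each of slip_thin_center, slip_mid_center's own z axis and vertical below 0.1 rad and x of slip_mid_center in the frame of mat between -0.125 and 0.125 m and y of slip_mid_center in the frame of mat between -0.1 and 0.1 m))); the robot touches nothing.
It fails at once if a slip is forced against the stand with more than 35 N (contact force between any of slip_thin, slip_mid, slip_thick and stand above 35 N).
It fails at once if one of the other things (gourd, bombilla, brush, jar, saucer, flask, tin, pot) is moved by more than 20 mm (distance of any of gourd, bombilla, brush, jar, saucer, thermos, tin, pot from where it was at the start of the episode above 0.02 m).
It also fails if it takes over 67 s, if anything falls off the work surface, if the arm or the gripper's body presses on something with over 40 N, if the wrist force passes 120 N, or if a joint passes its speed limit or range.

## Working session

There is one attempt and no reset: what is moved stays moved. The work goes in short steps, Python scripts to look and compute and a shell command to move; the robot and the scene stay as the last step left them, time stands still between calls to the robot, and variables do not carry over. Pictures are saved under pics/ and viewed, on a budget of 10 in all, crops included, one or two more only if the job needs it, and the job is handed in when it is done.

```bash
ls; mkdir -p pics; cat > h.py <<'E'
from rig import *
import numpy as np, cv2
def save(n,f,s=1.0,crop=None):
    im=capture(n); 
    cv2.imwrite('pics/raw_'+f,im[:,:,::-1])
    if crop: im=im[crop[1]:crop[3],crop[0]:crop[2]]
    cv2.imwrite('pics/'+f,cv2.resize(im[:,:,::-1],None,fx=s,fy=s,interpolation=cv2.INTER_CUBIC))
def pix2w(n,u,v,z):
    c=get_calibration(n);K=np.array(c['camera_matrix']);T=np.array(c['world_to_cam'])
    d=T[:3,:3].T@np.linalg.solve(K,[u,v,1]);o=-T[:3,:3].T@T[:3,3]
    return o+d*(z-o[2])/d[2]
def w2pix(n,p):
    c=get_calibration(n);K=np.array(c['camera_matrix']);T=np.array(c['world_to_cam'])
    q=K@(T[:3,:3]@np.array(p)+T[:3,3]);return q[:2]/q[2]
def wpix2w(u,v,z,st):
    c=get_calibration('wrist');return c
E
python3 - <<'E'
from h import *
a=None
save('top','t0.png',1.4); save('side','s0.png',1.4)
for n in ('top','side'):
  for q in ('mat','slip_thin_center','slip_mid_center','slip_thick_center','stand'):
    r=recognise(n,q); print(n,q,[(np.round(x['extent']).tolist(),round(x['score'],2)) for x in r[:3]])
print(get_calibration('wrist')); print(get_calibration('top')); print(get_calibration('side'))
print(read_state())
E
```

```text
pics
top mat []
top slip_thin_center [([217.0, 149.0, 33.0, 13.0], 0.73), ([160.0, 156.0, 42.0, 18.0], 0.65), ([198.0, 192.0, 44.0, 10.0], 0.55)]
top slip_mid_center [([197.0, 215.0, 41.0, 6.0], 0.64), ([184.0, 280.0, 32.0, 32.0], 0.59)]
top slip_thick_center [([200.0, 235.0, 37.0, 8.0], 0.85)]
top stand [([336.0, 190.0, 88.0, 90.0], 0.59)]
side mat [([355.0, 219.0, 79.0, 69.0], 0.91)]
side slip_thin_center [([378.0, 275.0, 35.0, 28.0], 0.91), ([425.0, 246.0, 36.0, 12.0], 0.85), ([367.0, 232.0, 38.0, 21.0], 0.67)]
side slip_mid_center [([332.0, 166.0, 36.0, 14.0], 0.73), ([357.0, 216.0, 37.0, 26.0], 0.62)]
side slip_thick_center [([233.0, 226.0, 28.0, 39.0], 0.7), ([344.0, 203.0, 40.0, 28.0], 0.69)]
side stand [([239.0, 270.0, 80.0, 114.0], 0.67)]
{'camera_matrix': array([[325.1922621 ,   0.        , 283.59893122],
       [  0.        , 325.1922621 , 203.53362461],
       [  0.        ,   0.        ,   1.        ]]), 'T_tool_cam': array([[ 2.11097197e-04, -9.63187306e-01, -2.68831117e-01,
         7.31907939e-02],
       [ 9.99999315e-01,  5.12761125e-04, -1.05191674e-03,
         2.
[... 1135 characters left out ...]
.20870725e+01,  4.49086923e-04,
        6.76891947e+01, -1.02290495e+01]), 'qvel': array([-0.01751529, -0.06820186,  0.04162146, -0.03251521, -0.00346184,
        0.02178031]), 'tau': array([-9.94280344e-04, -4.39743733e+01, -1.76891667e+01,  6.33015228e-02,
        5.07119147e-02, -1.90219765e-05]), 'position': array([ 0.22068698, -0.58472441,  0.20555742]), 'tcp_rot': array([[ 9.35592390e-01,  3.53081974e-01,  9.48318147e-06],
       [ 3.53081974e-01, -9.35592390e-01, -1.14417790e-05],
       [ 4.83250649e-06,  1.40531818e-05, -1.00000000e+00]]), 'force': array([ 0.41507612, -0.002077  , -0.13268944]), 'moment': array([-0.01050166,  0.06714007,  0.0094527 ]), 'opening': 1.0034531105769582}
```

View pics/t0.png

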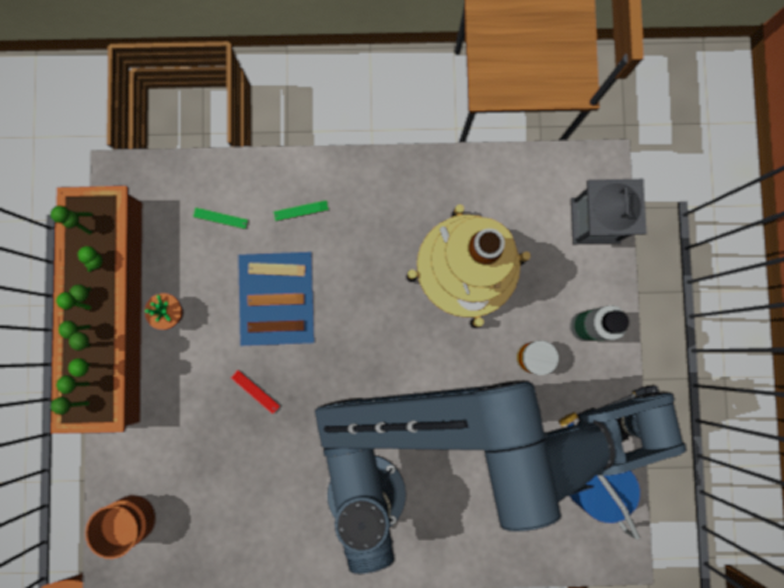

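View pics/s0.png

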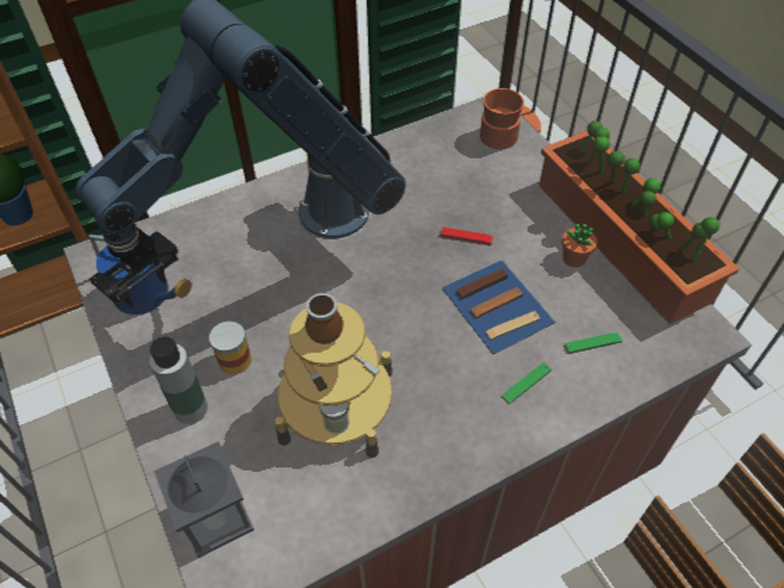

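Top view (1.4x): the pale slip is at (276,269), brown at (275,299) and dark at (276,326), all on the blue mat. The look-alikes off the mat are green at (221,218) and (301,211), and red at (256,392). The short leg is at (413,274), and the other legs are at (460,211), (525,257) and (479,322). The slips on the mat fit the description because of their bamboo colours, so I leave the green and red ones.

```bash
python3 - <<'E'
from h import *
P=lambda n,u,v,z:np.round(pix2w(n,u/1.4,v/1.4,z),4)
L=[P('top',*p,.098) for p in((413,274),(460,211),(525,257),(479,322))]
print('legs top',L,np.mean(L,0)); S=[P('side',*p,.098) for p in((386,356),(372,438),(282,423))]
print('legs side',S)
for n,p,z in(('thin',(276,269),.012),('mid',(275,299),.016),('thick',(276.5,326),.02)): print(n,P('top',*p,z))
for n,p,z in(('thin',(513,325),.012),('mid',(497,302),.016),('thick',(482,283),.02)): print('side',n,P('side',*p,z))
print('mat corners',[P('top',*p,.003) for p in((239,255),(311,252),(314,342),(241,345))])
for n,p,z in (('tin',(541,358),.116),('thermos',(612,322),.28),('gourd',(489,245),.42),('pot',(163,310),.1),('red',(256,392),.013)): print(n,P('top',*p,z))
# slip axes by color in top raw
im=cv2.imread('pics/raw_t0.png')
for n,(x0,y0,x1,y1),z in (('thin',(175,186,222,200),.012),('mid',(173,207,221,221),.016),('thick',(174,227,222,240),.02)):
    c=im[y0:y1,x0:x1].astype(int); m=(c[:,:,2]>c[:,:,0]+10)
    v,u=np.nonzero(m); 
    pts=np.array([pix2w('top',a+x0,b+y0,z)[:2] for a,b in zip(u,v)]); mu=pts.mean(0); _,s,V=np.linalg.svd(pts-mu)
    pr=(pts-mu)@V[0]; print(n,len(pts),mu.round(4),V[0].round(3),np.degrees(np.arctan2(V[0][1],V[0][0])).round(1),pr.min().round(3),pr.max().round(3))
E
```

```text
legs top [array([ 0.5721, -0.1353,  0.098 ]), array([ 0.7349, -0.2617,  0.098 ]), array([ 0.6105, -0.4266,  0.098 ]), array([ 0.4446, -0.3019,  0.098 ])] [ 0.590525 -0.281375  0.098   ]
legs side [array([ 0.5803, -0.1346,  0.098 ]), array([ 0.757 , -0.2649,  0.098 ]), array([ 0.6257, -0.4272,  0.098 ])]
thin [0.6031 0.2323 0.012 ]
mid [0.5213 0.2349 0.016 ]
thick [0.4483 0.2307 0.02  ]
side thin [0.6066 0.23   0.012 ]
side mid [0.5253 0.2328 0.016 ]
side thick [0.4534 0.2306 0.02  ]
mat corners [array([0.6447, 0.3344, 0.003 ]), array([0.649, 0.138, 0.003]), array([0.4038, 0.1325, 0.003 ]), array([0.3998, 0.3293, 0.003 ])]
tin [ 0.3494 -0.4537  0.116 ]
thermos [ 0.4305 -0.5857  0.28  ]
gourd [ 0.5946 -0.2865  0.42  ]
pot [0.492  0.5092 0.1   ]
red [0.2739 0.2875 0.013 ]
thin 305 [0.6033 0.232 ] [-0.061 -0.998] -93.5 -0.076 0.076
mid 300 [0.5214 0.2343] [ 0.008 -1.   ] -89.6 -0.074 0.073
thick 274 [0.4495 0.2343] [-0.018  1.   ] 91.0 -0.073 0.073
```

```bash
python3 -m inch '[{"dx":172,"dy":-229,"dz":-45,"turn":0},{"dx":172,"dy":-229,"dz":-45,"turn":-0.1},{"dx":172,"dy":-229,"dz":-45,"turn":-0.2},{"dx":172,"dy":-229,"dz":-45,"turn":-0.3},{"dx":172,"dy":-229,"dz":-45,"turn":-0.4},{"dx":172,"dy":-229,"dz":-45,"turn":-0.5},{"dx":396,"dy":-454,"dz":-45,"turn":-0.65,"gripper":55},{"dx":396,"dy":-454,"dz":-45,"turn":-0.8,"gripper":55},{"dx":396,"dy":-454,"dz":-45,"turn":-0.95,"gripper":55},{"dx":396,"dy":-454,"dz":-45,"turn":-1.08,"gripper":55},{"dx":396,"dy":-454,"dz":-45,"turn":-1.22,"gripper":55},{"dx":396,"dy":-454,"dz":-45,"turn":-1.22,"gripper":55}]'
```

```text
invalid input
```

```bash
python3 -m inch '[{"gripper":100,"dx":172,"dy":-229,"dz":-45,"turn":0},{"gripper":100,"dx":172,"dy":-229,"dz":-45,"turn":-0.1},{"gripper":100,"dx":172,"dy":-229,"dz":-45,"turn":-0.2},{"gripper":100,"dx":172,"dy":-229,"dz":-45,"turn":-0.3},{"gripper":100,"dx":172,"dy":-229,"dz":-45,"turn":-0.4},{"gripper":100,"dx":172,"dy":-229,"dz":-45,"turn":-0.5},{"dx":396,"dy":-454,"dz":-45,"turn":-0.65,"gripper":55},{"dx":396,"dy":-454,"dz":-45,"turn":-0.8,"gripper":55},{"dx":396,"dy":-454,"dz":-45,"turn":-0.95,"gripper":55},{"dx":396,"dy":-454,"dz":-45,"turn":-1.08,"gripper":55},{"dx":396,"dy":-454,"dz":-45,"turn":-1.22,"gripper":55},{"dx":396,"dy":-454,"dz":-45,"turn":-1.22,"gripper":55}]'; python3 -c "
from rig import *
print(read_state())"
```

```text
time_s: 1.8
position: [0.4244, -0.0342, 0.251]
tcp_rot: [[-0.012, 1.0, 0.001], [1.0, 0.012, -0.001], [-0.001, 0.001, -1.0]]
force: [1.1, -0.9, -0.0]
opening: 0.579
{'time_s': 1.8, 'joint_positions': array([-1.97155675e+01,  1.09742727e+01,  1.05731595e+02, -1.06971667e-02,
        6.32102562e+01, -2.04159477e+01]), 'qvel': array([ 7.07316847e+01,  1.29321388e+01, -1.79541658e+01, -7.22052457e-02,
        3.81728158e+00,  7.46645911e+01]), 'tau': array([ -3.79524574, -28.84804487, -14.54960525,   0.12082497,
         0.29650904,  -1.24138892]), 'position': array([ 0.42437823, -0.03422446,  0.25102294]), 'tcp_rot': array([[-1.23072153e-02,  9.99923390e-01,  1.32188286e-03],
       [ 9.99924041e-01,  1.23080835e-02, -6.50747632e-04],
       [-6.66967622e-04,  1.31377356e-03, -9.99998915e-01]]), 'force': array([ 1.07226729e+00, -8.71987753e-01, -2.83474703e-04]), 'moment': array([-0.06518383, -0.16093093, -0.08462242]), 'opening': 0.5785690637544267}
```

```bash
python3 -m inch '[{"gripper":55,"dx":312,"dy":95,"dz":50,"turn":0},{"gripper":55,"dx":312,"dy":95,"dz":50,"turn":0},{"gripper":55,"dx":312,"dy":95,"dz":50,"turn":0},{"gripper":55,"dx":312,"dy":95,"dz":50,"turn":0},{"gripper":55,"dx":312,"dy":95,"dz":50,"turn":0},{"gripper":55,"dx":312,"dy":95,"dz":50,"turn":0},{"gripper":55,"dx":312,"dy":95,"dz":50,"turn":0},{"gripper":55,"dx":312,"dy":95,"dz":50,"turn":0},{"gripper":55,"dx":312,"dy":95,"dz":50,"turn":0}]'
cat >> h.py <<'E'
def wray(u,v,st):
    c=get_calibration('wrist');K=c['camera_matrix'];T=np.array(c['T_tool_cam'])
    a=np.array([u-K[0,2],v-K[1,2]]);r=np.hypot(*a);th=r/K[0,0]
    d=np.array([*(a/max(r,1e-9)*np.sin(th)),np.cos(th)])
    R=np.array(st['tcp_rot']);return R@T[:3,:3]@d, np.array(st['position'])+R@T[:3,3]
def wp(u,v,z,st):
    d,o=wray(u,v,st);return o+d*(z-o[2])/d[2]
def w2w(p,st):
    c=get_calibration('wrist');K=c['camera_matrix'];T=np.array(c['T_tool_cam']);R=np.array(st['tcp_rot'])
    q=T[:3,:3].T@(R.T@(np.array(p)-st['position'])-T[:3,3]);s=np.hypot(q[0],q[1]);th=np.arctan2(s,q[2])
    return K[:2,2]+q[:2]/s*th*K[0,0]
E
python3 - <<'E'
from h import *
st=read_state(); save('wrist','w1.png',1.4); np.save('st1.npy',st,allow_pickle=True)
print(st['position'],st['tcp_rot'].round(3))
for q in ('slip_mid_center','slip_thin_center','slip_thick_center'): print(q,[(np.round(r['extent']).tolist(),r['score'].__round__(2)) for r in recognise('wrist',q)[:3]])
print('expect mid centre',w2w([.5213,.2343,.016],st),'thin',w2w([.603,.232,.012],st))
E
```

```text
time_s: 2.7
position: [0.5151, 0.2771, 0.2002]
tcp_rot: [[-0.012, 1.0, -0.001], [1.0, 0.012, -0.001], [-0.001, -0.001, -1.0]]
force: [0.4, -1.5, -0.3]
opening: 0.554
[0.51514554 0.27709004 0.20016916] [[-0.012  1.    -0.001]
 [ 1.     0.012 -0.001]
 [-0.001 -0.001 -1.   ]]
slip_mid_center [([102.0, 168.0, 75.0, 106.0], 0.85), ([289.0, 208.0, 26.0, 119.0], 0.67)]
slip_thin_center [([358.0, 204.0, 37.0, 105.0], 0.9), ([466.0, 98.0, 44.0, 113.0], 0.89), ([460.0, 225.0, 19.0, 33.0], 0.74)]
slip_thick_center [([230.0, 210.0, 34.0, 120.0], 0.93)]
expect mid centre [288.92111474 215.68272124] thin [356.34662078 217.10021553]
```

View pics/w1.png

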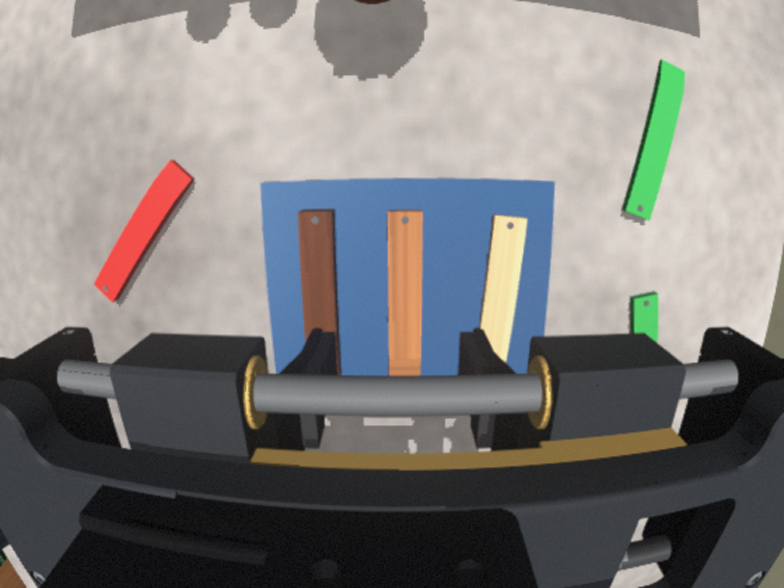

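Wrist view (1.4x): the slip tails face up. The tail edge of mid is at (388–423,211), of thick at (299–335,211) and of thin at (494–527,216). Red and green look-alikes lie off the mat.

```bash
python3 - <<'E'
from h import *
st=np.load('st1.npy',allow_pickle=True).item()
W=lambda u,v,z:wp(u/1.4,v/1.4,z,st)[:2]
for n,z,a,b,c,d in (('thin',.012,(495,216),(527,217),(483,345),(512,345)),('mid',.016,(388,211),(423,211),(389,360),(422,360)),('thick',.02,(299,210),(334,210),(303,330),(338,330))):
    t=(W(*a,z)+W(*b,z))/2; m=(W(*c,z)+W(*d,z))/2; k=(m-t)/np.linalg.norm(m-t)
    print(n,'tail',t.round(4),'w',np.linalg.norm(W(*a,z)-W(*b,z)).round(4),'nose dir',np.degrees(np.arctan2(k[1],k[0])).round(1),'centre',(t+.075*k).round(4))
E
```

```text
thin tail [0.6086 0.3079] w 0.0276 nose dir -91.7 centre [0.6063 0.2329]
mid tail [0.5209 0.3106] w 0.028 nose dir -89.0 centre [0.5222 0.2356]
thick tail [0.4496 0.3116] w 0.0286 nose dir -89.9 centre [0.4497 0.2366]
```

```bash
python3 -c "
from h import *
s=read_state();print(s['position'],s['qvel'].round(2),s['tcp_rot'].round(4),s['time_s'],s['force'])"
```

```text
[0.5154684  0.27552938 0.20093906] [-0.16 -0.18 -0.12  0.09 -0.09  0.08] [[-8.3e-03  1.0e+00 -0.0e+00]
 [ 1.0e+00  8.3e-03 -2.0e-04]
 [-2.0e-04 -0.0e+00 -1.0e+00]] 2.9 [ 0.34327961 -0.73755937 -0.28578593]
```

```bash
python3 -m inch '[{"gripper":55,"dx":17,"dy":6,"dz":40,"turn":0},{"gripper":55,"dx":17,"dy":6,"dz":80,"turn":0},{"gripper":55,"dx":17,"dy":6,"dz":120,"turn":0},{"gripper":55,"dx":17,"dy":6,"dz":155,"turn":0},{"gripper":55,"dx":17,"dy":6,"dz":175,"turn":0},{"gripper":55,"dx":17,"dy":6,"dz":184,"turn":0},{"gripper":55,"dx":17,"dy":6,"dz":184,"turn":0},{"gripper":20,"dx":17,"dy":6,"dz":184,"turn":0},{"gripper":20,"dx":17,"dy":6,"dz":184,"turn":0},{"gripper":20,"dx":17,"dy":6,"dz":184,"turn":0},{"gripper":20,"dx":17,"dy":6,"dz":184,"turn":0}]'; python3 -c "
from h import *
s=read_state();print(s['position'],s['force'],s['opening'],s['tcp_rot'].round(4))"
```

```text
time_s: 4.0
position: [0.522, 0.2941, 0.0176]
tcp_rot: [[-0.01, 1.0, 0.002], [1.0, 0.01, 0.001], [0.001, 0.002, -1.0]]
force: [0.9, -0.5, -0.1]
opening: 0.273
[0.52199094 0.29414011 0.01758267] [ 0.94207578 -0.45091869 -0.134179  ] 0.27321685751552094 [[-1.010e-02  9.999e-01  1.700e-03]
 [ 9.999e-01  1.010e-02  6.000e-04]
 [ 6.000e-04  1.700e-03 -1.000e+00]]
```

```bash
python3 -m inch '[{"gripper":15,"dx":0,"dy":0,"dz":0,"turn":0},{"gripper":15,"dx":0,"dy":0,"dz":-20,"turn":0},{"gripper":15,"dx":0,"dy":0,"dz":-40,"turn":0},{"gripper":15,"dx":0,"dy":0,"dz":-60,"turn":0},{"gripper":15,"dx":0,"dy":0,"dz":-60,"turn":0}]'; python3 - <<'E'
from h import *
st=read_state(); print(st['position'],st['opening'],st['force']); save('wrist','w2.png',1.0)
np.save('st2.npy',st,allow_pickle=True)
E
```

```text
time_s: 4.5
position: [0.5235, 0.2947, 0.0793]
tcp_rot: [[-0.01, 1.0, 0.006], [1.0, 0.01, 0.002], [0.002, 0.006, -1.0]]
force: [1.4, 1.2, -0.3]
opening: 0.152
[0.52352427 0.29473484 0.07928181] 0.15155907166474739 [ 1.41938414  1.1732995  -0.33916793]
```

View pics/w2.png

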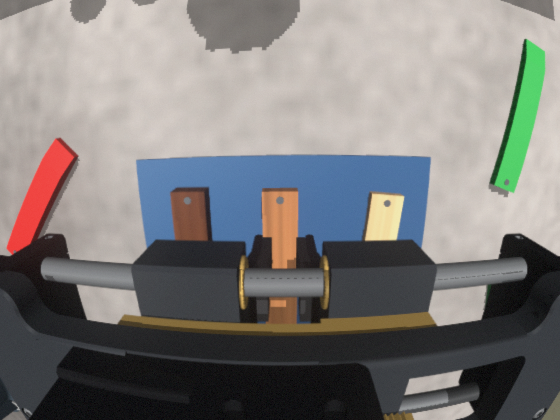

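```bash
python3 - <<'E'
from h import *
st=np.load('st2.npy',allow_pickle=True).item()
for z in (.016,.045,.078):
    a,b=wp(262,188.5,z,st),wp(298.5,188.5,z,st); print(z,((a+b)/2).round(4),np.linalg.norm(a-b).round(4))
a,b=wp(173,189,.02,st),wp(209,189,.02,st); print('thick',((a+b)/2).round(4),np.linalg.norm(a-b).round(4))
R=st['tcp_rot'];p=st['position']
print('tip pix',w2w(p+R@[0,0.0066,.011],st),w2w(p+R@[0,-0.0066,.011],st),w2w(p+R@[0,0.022,-.05],st))
save('side','s2.png',6,(300,160,430,255))
print(read_state()['force'],read_state()['opening'])
E
```

```text
0.016 [0.5208 0.3124 0.016 ] 0.028
0.045 [0.521 0.319 0.045] 0.0247
0.078 [0.5211 0.3264 0.078 ] 0.0209
thick [0.4515 0.3126 0.02  ] 0.0294
tip pix [294.47207359 234.45102368] [273.43514134 234.43906281] [332.08442514 281.70867871]
[-0.08831295  0.34336545 -1.38815033] 0.15154928002965912
```

View pics/s2.png

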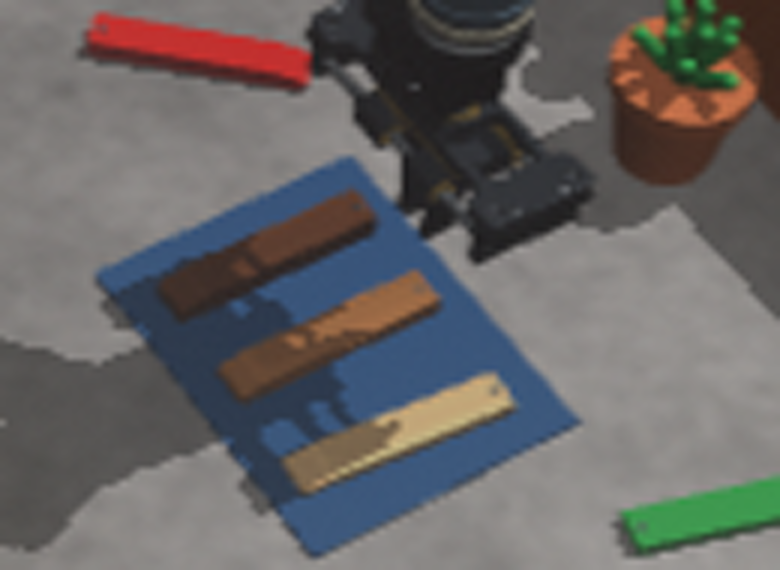

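```bash
python3 - <<'E'
from h import *
st=read_state();R=st['tcp_rot'];p=st['position'];print(p,st['time_s'])
for o in ([0,.007,.011],[0,-.007,.011],[0,0.022,.011],[0,0,-.06],[0,.095,-.06],[0,-.095,-.06]): 
    q=w2pix('side',p+R@o); print(o,q.round(1),((q-[300,160])*6).round())
print('mid tail',((w2pix('side',[.521,.311,.016])-[300,160])*6).round())
E
```

```text
[0.5215194  0.29394444 0.07675697] 4.6
[0, 0.007, 0.011] [370.7 202. ] [424. 252.]
[0, -0.007, 0.011] [368.5 199.4] [411. 237.]
[0, 0.022, 0.011] [373.  204.8] [438. 269.]
[0, 0, -0.06] [372.1 188.5] [433. 171.]
[0, 0.095, -0.06] [387.7 206.6] [526. 280.]
[0, -0.095, -0.06] [357.4 171.4] [344.  68.]
mid tail [429. 282.]
```

```bash
python3 -m inch '[{"gripper":55,"dx":0,"dy":0,"dz":0,"turn":0},{"gripper":55,"dx":0,"dy":0,"dz":0,"turn":0},{"gripper":55,"dx":0,"dy":0,"dz":0,"turn":0},{"gripper":55,"dx":0,"dy":0,"dz":0,"turn":0},{"gripper":55,"dx":0,"dy":0,"dz":10,"turn":0},{"gripper":55,"dx":0,"dy":0,"dz":40,"turn":0},{"gripper":55,"dx":0,"dy":0,"dz":58,"turn":0},{"gripper":55,"dx":0,"dy":0,"dz":60,"turn":0},{"gripper":55,"dx":0,"dy":0,"dz":62,"turn":0},{"gripper":55,"dx":0,"dy":0,"dz":62,"turn":0}]';python3 -m inch '[{"gripper":55,"dx":0,"dy":0,"dz":2,"turn":0},{"gripper":55,"dx":0,"dy":0,"dz":2,"turn":0},{"gripper":20,"dx":0,"dy":0,"dz":2,"turn":0},{"gripper":20,"dx":0,"dy":0,"dz":2,"turn":0},{"gripper":20,"dx":0,"dy":0,"dz":2,"turn":0},{"gripper":20,"dx":0,"dy":0,"dz":2,"turn":0},{"gripper":20,"dx":0,"dy":0,"dz":2,"turn":0},{"gripper":20,"dx":0,"dy":0,"dz":2,"turn":0}]'; python3 - <<'E'
from h import *
st=read_state(); print(st['position'],st['opening'],st['force'])
E
```

```text
time_s: 5.6
position: [0.5219, 0.294, 0.0149]
tcp_rot: [[-0.01, 1.0, 0.001], [1.0, 0.01, 0.0], [0.0, 0.001, -1.0]]
force: [0.2, -0.2, 0.2]
opening: 0.546
time_s: 6.4
position: [0.5214, 0.2939, 0.0125]
tcp_rot: [[-0.01, 1.0, -0.0], [1.0, 0.01, 0.0], [0.0, -0.0, -1.0]]
force: [0.3, 0.1, -0.7]
opening: 0.209
[0.52142079 0.29387159 0.01252272] 0.20928517473764308 [ 0.33507532  0.14322563 -0.68303449]
```

```bash
python3 - <<'E'
from h import *
a=capture('side')[165:245,310:410]; b=capture('wrist')[150:330,200:370]
a=cv2.resize(a,(450,360),interpolation=cv2.INTER_CUBIC); b=cv2.resize(b,(340,360),interpolation=cv2.INTER_CUBIC)
cv2.imwrite('pics/c3.png',np.hstack([a,b])[:,:,::-1])
st=read_state(); print(st['position'],st['opening'],st['force'])
E
```

```text
[0.52140797 0.29387501 0.01252243] 0.2040284783016878 [ 0.80266064  0.34218662 -0.14642482]
```

View pics/c3.png

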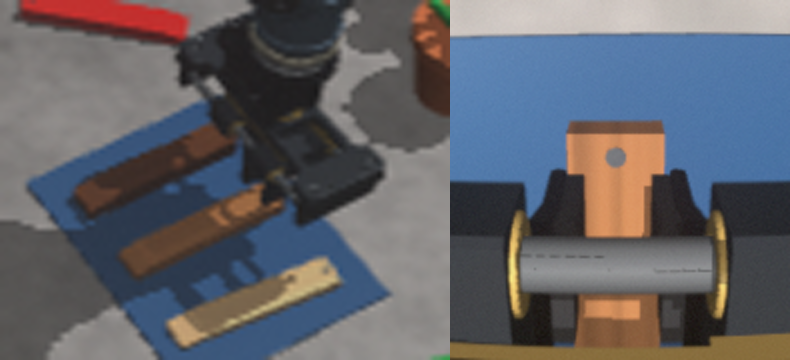

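```bash
python3 - <<'E'
from h import *
st=read_state()
for z in (.016,.006,0.026):
    a,b=wp(258.5,215,z,st),wp(306.5,215,z,st); print(z,((a+b)/2).round(4),np.linalg.norm(a-b).round(4))
R=st['tcp_rot'];p=st['position']
for o in ([0,.009,.011],[-.01,.009,.011],[.0095,.009,.011],[.0095,.009,0]): 
    u=w2w(p+R@o,st); print(o,((u-[200,150])*2+[450,0]).round())
E
```

```text
0.016 [0.5204 0.3112 0.016 ] 0.0273
0.006 [0.5204 0.3081 0.006 ] 0.0289
0.026 [0.5204 0.3144 0.026 ] 0.0258
[0, 0.009, 0.011] [647. 169.]
[-0.01, 0.009, 0.011] [646. 198.]
[0.0095, 0.009, 0.011] [647. 140.]
[0.0095, 0.009, 0] [649. 152.]
```

```bash
python3 -m inch '[{"gripper":55,"dx":0,"dy":0,"dz":0,"turn":0},{"gripper":55,"dx":0,"dy":0,"dz":0,"turn":0},{"gripper":55,"dx":0,"dy":0,"dz":0,"turn":0},{"gripper":55,"dx":0,"dy":0,"dz":0,"turn":0},{"gripper":55,"dx":0,"dy":0,"dz":0,"turn":0},{"gripper":55,"dx":0,"dy":0,"dz":2,"turn":0},{"gripper":55,"dx":0,"dy":0,"dz":2,"turn":0}]';python3 -m inch '[{"gripper":55,"dx":0,"dy":0,"dz":1,"turn":0},{"gripper":55,"dx":0,"dy":0,"dz":2,"turn":0},{"gripper":55,"dx":0,"dy":0,"dz":2,"turn":0}]'
```

```text
time_s: 7.2
position: [0.5212, 0.2938, 0.0103]
tcp_rot: [[-0.01, 1.0, -0.001], [1.0, 0.01, -0.0], [-0.0, -0.001, -1.0]]
force: [-0.5, 0.1, 0.5]
opening: 0.543
time_s: 7.5
position: [0.5213, 0.2938, 0.0084]
tcp_rot: [[-0.01, 1.0, -0.0], [1.0, 0.01, -0.0], [-0.0, -0.0, -1.0]]
force: [0.9, 0.1, -0.4]
opening: 0.547
```

```bash
for i in 1 2; do python3 -m inch '[{"gripper":55,"dx":0,"dy":0,"dz":1,"turn":0},{"gripper":55,"dx":0,"dy":0,"dz":2,"turn":0},{"gripper":55,"dx":0,"dy":0,"dz":2,"turn":0}]' | egrep 'pos|force'; done
```

```text
position: [0.5213, 0.2938, 0.0064]
force: [-0.4, -0.6, 1.2]
position: [0.5213, 0.2938, 0.0044]
force: [0.4, 0.3, -0.8]
```

```bash
python3 -m inch '[{"gripper":25,"dx":0,"dy":0,"dz":1,"turn":0},{"gripper":25,"dx":0,"dy":0,"dz":1,"turn":0},{"gripper":25,"dx":0,"dy":0,"dz":1,"turn":0},{"gripper":25,"dx":0,"dy":0,"dz":1,"turn":0},{"gripper":25,"dx":0,"dy":0,"dz":1,"turn":0}]'
```

```text
time_s: 8.6
position: [0.5215, 0.2939, 0.0036]
tcp_rot: [[-0.01, 1.0, 0.0], [1.0, 0.01, 0.0], [0.0, 0.0, -1.0]]
force: [0.8, -0.2, -0.2]
opening: 0.266
```

```bash
python3 -m inch '[{"gripper":50,"dx":0,"dy":0,"dz":0,"turn":0},{"gripper":50,"dx":0,"dy":0,"dz":0,"turn":0},{"gripper":50,"dx":0,"dy":0,"dz":0,"turn":0},{"gripper":50,"dx":0,"dy":0,"dz":1,"turn":0},{"gripper":50,"dx":0,"dy":0,"dz":2,"turn":0},{"gripper":50,"dx":0,"dy":0,"dz":3,"turn":0}]' | egrep 'pos|force|open'; for i in 1 2; do python3 -m inch '[{"gripper":50,"dx":0,"dy":0,"dz":1,"turn":0},{"gripper":50,"dx":0,"dy":0,"dz":2,"turn":0},{"gripper":50,"dx":0,"dy":0,"dz":2,"turn":0}]' | egrep 'pos|force'; done
python3 - <<'E'
from h import *
b=capture('wrist')[150:330,180:390]
cv2.imwrite('pics/c4.png',cv2.resize(b,None,fx=3,fy=3,interpolation=cv2.INTER_CUBIC)[:,:,::-1])
E
```

```text
position: [0.5214, 0.2939, 0.0004]
force: [-0.5, 0.8, 0.5]
opening: 0.497
position: [0.5213, 0.2938, -0.0016]
force: [0.5, 0.1, 0.5]
position: [0.5213, 0.2938, -0.0036]
force: [-0.1, 0.2, 0.1]
```

View pics/c4.png

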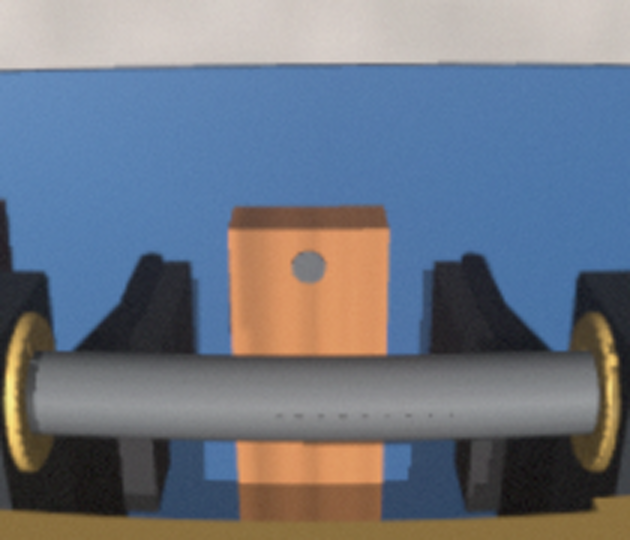

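```bash
python3 -m inch '[{"gripper":20,"dx":0,"dy":0,"dz":0,"turn":0},{"gripper":20,"dx":0,"dy":0,"dz":0,"turn":0},{"gripper":20,"dx":0,"dy":0,"dz":0,"turn":0},{"gripper":20,"dx":0,"dy":0,"dz":0,"turn":0},{"gripper":20,"dx":0,"dy":0,"dz":0,"turn":0}]'
```

```text
time_s: 10.35
position: [0.5214, 0.2939, -0.0034]
tcp_rot: [[-0.01, 1.0, 0.0], [1.0, 0.01, 0.0], [0.0, 0.0, -1.0]]
force: [0.0, -0.1, -0.5]
opening: 0.31
```

```bash
python3 -m inch '[{"gripper":45,"dx":0,"dy":0,"dz":0,"turn":0},{"gripper":45,"dx":0,"dy":0,"dz":0,"turn":0},{"gripper":45,"dx":0,"dy":0,"dz":2,"turn":0},{"gripper":45,"dx":0,"dy":0,"dz":3,"turn":0},{"gripper":45,"dx":0,"dy":0,"dz":3,"turn":0}]' | egrep 'pos|force|open'; for i in 1 2; do python3 -m inch '[{"gripper":45,"dx":0,"dy":0,"dz":1,"turn":0},{"gripper":45,"dx":0,"dy":0,"dz":1,"turn":0}]' | egrep 'pos|force'; done
```

```text
position: [0.5212, 0.2938, -0.0067]
force: [-0.6, -0.4, 0.1]
opening: 0.449
position: [0.5213, 0.2938, -0.0076]
force: [-0.1, 0.7, 0.5]
position: [0.5214, 0.2938, -0.0086]
force: [-1.3, 0.6, -0.7]
```

```bash
for i in 1 2 3; do python3 -m inch '[{"gripper":45,"dx":0,"dy":0,"dz":1,"turn":0},{"gripper":45,"dx":0,"dy":0,"dz":1,"turn":0}]' | egrep 'pos|force'; done;  python3 -m inch '[{"gripper":20,"dx":0,"dy":0,"dz":0,"turn":0},{"gripper":20,"dx":0,"dy":0,"dz":0,"turn":0},{"gripper":20,"dx":0,"dy":0,"dz":0,"turn":0},{"gripper":20,"dx":0,"dy":0,"dz":0,"turn":0}]'
```

```text
position: [0.5214, 0.2938, -0.0095]
force: [0.8, 0.0, 0.8]
position: [0.5213, 0.2939, -0.0106]
force: [-0.1, -0.5, -0.5]
position: [0.5213, 0.2938, -0.0116]
force: [0.3, 0.3, 1.0]
time_s: 12.25
position: [0.5214, 0.2939, -0.0114]
tcp_rot: [[-0.01, 1.0, 0.0], [1.0, 0.01, 0.0], [0.0, 0.0, -1.0]]
force: [0.5, 0.3, -0.1]
opening: 0.314
```

```bash
python3 -m inch '[{"gripper":15,"dx":0,"dy":0,"dz":-15,"turn":0},{"gripper":15,"dx":0,"dy":0,"dz":-40,"turn":0},{"gripper":15,"dx":-40,"dy":2,"dz":-40,"turn":0},{"gripper":15,"dx":-80,"dy":6,"dz":-40,"turn":-0.02},{"gripper":15,"dx":-120,"dy":10,"dz":-40,"turn":-0.06},{"gripper":15,"dx":-160,"dy":15,"dz":-40,"turn":-0.1},{"gripper":15,"dx":-200,"dy":19,"dz":-40,"turn":-0.124},{"gripper":15,"dx":-235,"dy":23,"dz":-40,"turn":-0.124},{"gripper":15,"dx":-251,"dy":23,"dz":-40,"turn":-0.124},{"gripper":15,"dx":-251,"dy":23,"dz":-20,"turn":-0.124},{"gripper":15,"dx":-251,"dy":23,"dz":-10,"turn":-0.124},{"gripper":15,"dx":-251,"dy":23,"dz":-10,"turn":-0.124}]'
python3 - <<'E'
from h import *
a=capture('top');b=capture('side'); cv2.imwrite('pics/raw_t5.png',a[:,:,::-1]);cv2.imwrite('pics/raw_s5.png',b[:,:,::-1])
f=lambda i,x,y,w,h,s:cv2.resize(i[y:y+h,x:x+w],(w*s,h*s),interpolation=cv2.INTER_CUBIC)
cv2.imwrite('pics/c5.png',np.hstack([f(a,230,145,100,100,4),f(b,240,215,100,100,4)])[:,:,::-1])
s=read_state(); print(s['position'],s['force'],s['opening'],s['tcp_rot'].round(4))
E
```

```text
time_s: 13.45
position: [0.5455, 0.0439, -0.0024]
tcp_rot: [[-0.134, 0.991, -0.003], [0.991, 0.134, 0.001], [0.001, -0.003, -1.0]]
force: [-0.8, -0.3, -0.1]
opening: 0.316
[ 0.54660397  0.04402478 -0.00138196] [ 0.39359605  0.65231019 -0.6399124 ] 0.3196655736049719 [[-1.349e-01  9.909e-01 -7.000e-04]
 [ 9.909e-01  1.349e-01  2.000e-04]
 [ 3.000e-04 -7.000e-04 -1.000e+00]]
```

View pics/c5.png

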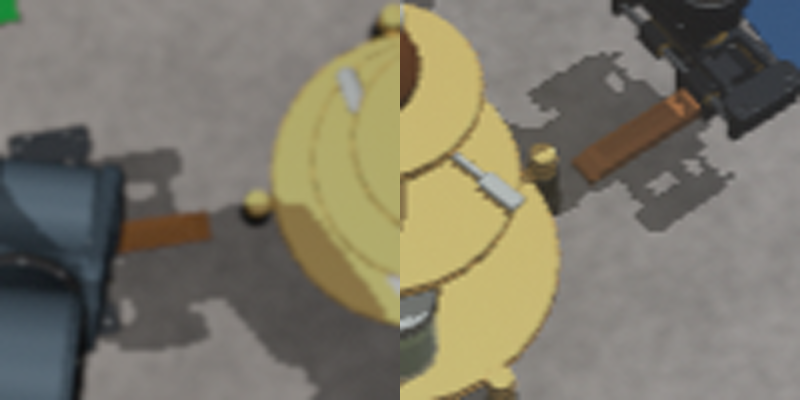

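Top crop: the held slip's nose is at (209,226) and the short leg's top at (258,203). Side crop: the nose is at about (588,168) and the leg's top at (543,153). The slip is held level.

```bash
python3 - <<'E'
from h import *
T=lambda x,y,z:pix2w('top',230+x/4-.4,145+y/4-.4,z).round(4)
S=lambda x,y,z:pix2w('side',240+(x-400)/4-.4,215+y/4-.4,z).round(4)
st=read_state(); R=st['tcp_rot']; p=st['position']; 
print('nose pred',p+R@[-.133,0,0])
for z in (.02,): print('nose top',T(209,226,z),'mid',T(125,233.5,z),'side nose',S(588,168,z))
print('leg top cam',T(258,203,.098),'side',S(544,153,.098))
im=cv2.imread('pics/raw_t0.png')
f=cv2.cvtColor(im,cv2.COLOR_BGR2HSV)
for (u,v) in ((295,196),(328.5,151),(375,183.5),(342,230)):
    u=int(u);v=int(v);c=f[v-6:v+7,u-6:u+7]; m=(c[:,:,0]>15)&(c[:,:,0]<35)&(c[:,:,1]>70)&(c[:,:,2]>140)
    n,l,s,ce=cv2.connectedComponentsWithStats(m.astype(np.uint8)); 
    print([(ce[i]+[u-6,v-6],s[i,4]) for i in range(1,n)], [pix2w('top',*(ce[i]+[u-6,v-6]),.098).round(4) for i in range(1,n)])
E
```

```text
nose pred [ 0.56455178 -0.08775866 -0.00141609]
nose top [ 0.5615 -0.0882  0.02  ] mid [ 0.556  -0.0088  0.02  ] side nose [ 0.5629 -0.0824  0.02  ]
leg top cam [ 0.5735 -0.132   0.098 ] side [ 0.575  -0.1322  0.098 ]
[(array([297.49206349, 194.95238095]), np.int32(63))] [array([ 0.5747, -0.1444,  0.098 ])]
[(array([327.76, 148.2 ]), np.int32(25)), (array([328.35294118, 155.47058824]), np.int32(51))] [array([ 0.7442, -0.259 ,  0.098 ]), array([ 0.7173, -0.2604,  0.098 ])]
[] []
[(array([341.1372549 , 227.23529412]), np.int32(51))] [array([ 0.4546, -0.2986,  0.098 ])]
```

```bash
python3 -m inch '[{"gripper":15,"dx":0,"dy":4,"dz":6,"turn":0},{"gripper":15,"dx":0,"dy":4,"dz":10,"turn":0},{"gripper":15,"dx":0,"dy":4,"dz":12.5,"turn":0},{"gripper":15,"dx":0,"dy":4,"dz":12.5,"turn":0}]' | egrep 'pos|force|open';  python3 -m inch '[{"gripper":15,"dx":-6,"dy":0,"dz":0,"turn":0},{"gripper":15,"dx":-12,"dy":0,"dz":0,"turn":0},{"gripper":15,"dx":-18,"dy":0,"dz":0,"turn":0},{"gripper":15,"dx":-21,"dy":0,"dz":0,"turn":0},{"gripper":15,"dx":-21,"dy":0,"dz":0,"turn":0}]'
```

```text
position: [0.5508, 0.0439, -0.0142]
force: [-0.1, 0.4, 0.3]
opening: 0.317
time_s: 14.45
position: [0.554, 0.022, -0.0139]
tcp_rot: [[-0.132, 0.991, 0.0], [0.991, 0.132, -0.0], [-0.0, 0.0, -1.0]]
force: [-0.2, -0.4, 0.1]
opening: 0.315
```

```bash
for i in 1 2 3 4; do python3 -m inch '[{"gripper":15,"dx":-2,"dy":0,"dz":0,"turn":0},{"gripper":15,"dx":-3,"dy":0,"dz":0,"turn":0}]' | egrep 'pos|force'; done
```

```text
position: [0.5541, 0.0198, -0.0139]
force: [-0.2, 0.6, -1.2]
position: [0.5545, 0.0168, -0.0139]
force: [-0.2, 1.3, -0.6]
position: [0.555, 0.0138, -0.014]
force: [-0.3, 0.5, -0.5]
position: [0.5554, 0.0108, -0.014]
force: [0.6, 0.4, -0.6]
```

```bash
python3 -m inch '[{"gripper":15,"dx":-2,"dy":0,"dz":0,"turn":0},{"gripper":15,"dx":-3,"dy":0,"dz":0,"turn":0}]' | egrep 'pos|force'; python3 -m inch '[{"gripper":15,"dx":-2,"dy":0,"dz":0,"turn":0},{"gripper":15,"dx":-3,"dy":0,"dz":0,"turn":0}]' | egrep 'pos|force'
```

```text
position: [0.5558, 0.0078, -0.014]
force: [-1.0, -0.0, -0.7]
position: [0.5562, 0.0048, -0.0139]
force: [0.1, -0.1, -1.1]
```

```bash
python3 -m inch '[{"gripper":15,"dx":-2,"dy":0,"dz":0,"turn":0},{"gripper":15,"dx":-3,"dy":0,"dz":0,"turn":0}]' | egrep 'pos|force'; python3 -m inch '[{"gripper":15,"dx":-2,"dy":0,"dz":0,"turn":0},{"gripper":15,"dx":-3,"dy":0,"dz":0,"turn":0}]' | egrep 'pos|force'
```

```text
position: [0.5566, 0.0018, -0.0139]
force: [0.5, -0.3, -0.5]
position: [0.557, -0.0011, -0.0139]
force: [0.4, 0.8, 0.0]
```

```bash
python3 -m inch '[{"gripper":15,"dx":-2,"dy":0,"dz":0,"turn":0},{"gripper":15,"dx":-4,"dy":0,"dz":0,"turn":0}]' | egrep 'pos|force'; python3 -m inch '[{"gripper":15,"dx":-2,"dy":0,"dz":0,"turn":0},{"gripper":15,"dx":-4,"dy":0,"dz":0,"turn":0}]' | egrep 'pos|force';python3 -m inch '[{"gripper":15,"dx":-2,"dy":0,"dz":0,"turn":0},{"gripper":15,"dx":-4,"dy":0,"dz":0,"turn":0}]' | egrep 'pos|force'
```

```text
position: [0.5575, -0.005, -0.014]
force: [0.4, -0.9, -0.5]
position: [0.558, -0.0091, -0.014]
force: [0.1, -1.3, -0.1]
position: [0.5585, -0.013, -0.014]
force: [0.7, 0.8, -0.5]
```

```bash
python3 -m inch '[{"gripper":15,"dx":-3,"dy":0,"dz":0,"turn":0},{"gripper":15,"dx":-6,"dy":0,"dz":0,"turn":0}]' | egrep 'pos|force'; python3 -m inch '[{"gripper":15,"dx":-3,"dy":0,"dz":0,"turn":0},{"gripper":15,"dx":-6,"dy":0,"dz":0,"turn":0}]' | egrep 'pos|force';python3 -m inch '[{"gripper":15,"dx":-3,"dy":0,"dz":0,"turn":0},{"gripper":15,"dx":-6,"dy":0,"dz":0,"turn":0}]' | egrep 'pos|force|time'
```

```text
position: [0.5594, -0.019, -0.014]
force: [0.5, 0.7, -0.4]
position: [0.5602, -0.025, -0.0139]
force: [0.0, -0.0, -0.7]
time_s: 17.25
position: [0.5609, -0.0309, -0.014]
force: [-0.9, -0.0, 0.1]
```

Mid went fully under the foot with no drag, so the gap is more than 13 mm and the thick slip is the candidate. I'm putting mid back on its place on the mat.

```bash
python3 -m inch '[{"gripper":15,"dx":20,"dy":0,"dz":0,"turn":0},{"gripper":15,"dx":50,"dy":0,"dz":0,"turn":0},{"gripper":15,"dx":85,"dy":0,"dz":0,"turn":0},{"gripper":15,"dx":120,"dy":0,"dz":-10,"turn":0},{"gripper":15,"dx":155,"dy":1,"dz":-30,"turn":0},{"gripper":15,"dx":195,"dy":2,"dz":-42,"turn":0.03},{"gripper":15,"dx":240,"dy":3,"dz":-42,"turn":0.07},{"gripper":15,"dx":280,"dy":4,"dz":-42,"turn":0.1},{"gripper":15,"dx":310,"dy":4,"dz":-42,"turn":0.123},{"gripper":15,"dx":327,"dy":4,"dz":-42,"turn":0.123},{"gripper":15,"dx":327,"dy":4,"dz":-25,"turn":0.123},{"gripper":15,"dx":327,"dy":4,"dz":-12,"turn":0.123}]'; python3 -m inch '[{"gripper":15,"dx":0,"dy":0,"dz":6,"turn":0},{"gripper":15,"dx":0,"dy":0,"dz":9,"turn":0},{"gripper":15,"dx":0,"dy":0,"dz":9,"turn":0},{"gripper":45,"dx":0,"dy":0,"dz":9,"turn":0},{"gripper":45,"dx":0,"dy":0,"dz":9,"turn":0},{"gripper":45,"dx":0,"dy":0,"dz":9,"turn":0}]'
```

```text
time_s: 18.45
position: [0.5211, 0.294, -0.0024]
tcp_rot: [[-0.012, 1.0, 0.0], [1.0, 0.012, -0.0], [-0.0, 0.0, -1.0]]
force: [0.3, 0.0, -0.8]
opening: 0.319
time_s: 19.05
position: [0.5216, 0.2938, -0.0107]
tcp_rot: [[-0.011, 1.0, 0.001], [1.0, 0.011, 0.0], [0.0, 0.001, -1.0]]
force: [0.2, 0.2, 0.1]
opening: 0.436
```

```bash
python3 -m inch '[{"gripper":48,"dx":0,"dy":0,"dz":-20,"turn":0},{"gripper":48,"dx":0,"dy":0,"dz":-45,"turn":0},{"gripper":48,"dx":1,"dy":-35,"dz":-45,"turn":0.009},{"gripper":48,"dx":1,"dy":-71,"dz":-45,"turn":0.009},{"gripper":48,"dx":1,"dy":-71,"dz":-35,"turn":0.009},{"gripper":48,"dx":1,"dy":-71,"dz":-35,"turn":0.009}]'; python3 - <<'E'
from h import *
st=read_state(); b=capture('wrist'); np.save('st6.npy',st,allow_pickle=True)
cv2.imwrite('pics/raw_w6.png',b[:,:,::-1]); b=b[120:340,170:450]
cv2.imwrite('pics/c6.png',cv2.resize(b,None,fx=2.5,fy=2.5,interpolation=cv2.INTER_CUBIC)[:,:,::-1]); print(st['position'])
E
```

```text
time_s: 19.65
position: [0.4492, 0.2941, 0.0235]
tcp_rot: [[-0.003, 1.0, -0.001], [1.0, 0.003, -0.001], [-0.001, -0.001, -1.0]]
force: [0.3, -0.5, 0.5]
opening: 0.484
[0.44924105 0.29409258 0.0235459 ]
```

View pics/c6.png

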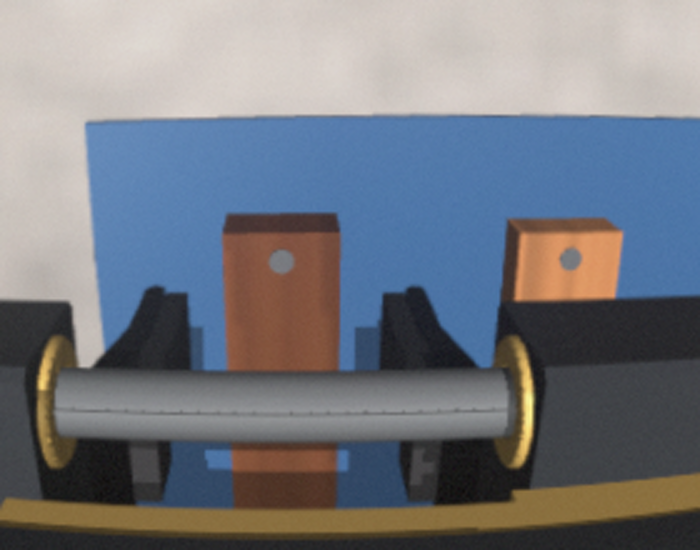

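The thick slip at (281,260) is centred between the fingers, and mid at (570,258) lies flat on the mat.

```bash
python3 -m inch '[{"gripper":48,"dx":0,"dy":0,"dz":15,"turn":0},{"gripper":48,"dx":0,"dy":0,"dz":27,"turn":0},{"gripper":48,"dx":0,"dy":0,"dz":32,"turn":0},{"gripper":48,"dx":0,"dy":0,"dz":32,"turn":0},{"gripper":15,"dx":0,"dy":0,"dz":32,"turn":0},{"gripper":15,"dx":0,"dy":0,"dz":32,"turn":0},{"gripper":15,"dx":0,"dy":0,"dz":32,"turn":0},{"gripper":15,"dx":0,"dy":0,"dz":32,"turn":0}]'; python3 - <<'E'
from h import *
st=np.load('st6.npy',allow_pickle=True).item()
W=lambda x,y:wp(170+x/2.5-.3,120+y/2.5-.3,.02,st)[:2]
print('tail',W(224,233),W(340,233),'down',W(227,360),W(340,360))
E
```

```text
time_s: 20.5
position: [0.4505, 0.2943, -0.0075]
tcp_rot: [[-0.002, 1.0, 0.001], [1.0, 0.002, 0.0], [0.0, 0.001, -1.0]]
force: [0.5, -0.7, 0.3]
opening: 0.316
tail [0.43461026 0.31048593] [0.46202835 0.31059149] down [0.43462729 0.27717397] [0.46289128 0.27729896]
```

```bash
python3 -m inch '[{"gripper":15,"dx":0,"dy":0,"dz":-20,"turn":0},{"gripper":15,"dx":0,"dy":0,"dz":-45,"turn":0},{"gripper":15,"dx":-40,"dy":15,"dz":-45,"turn":0},{"gripper":15,"dx":-80,"dy":30,"dz":-45,"turn":-0.03},{"gripper":15,"dx":-120,"dy":48,"dz":-45,"turn":-0.07},{"gripper":15,"dx":-160,"dy":64,"dz":-45,"turn":-0.1},{"gripper":15,"dx":-200,"dy":80,"dz":-45,"turn":-0.133},{"gripper":15,"dx":-235,"dy":94,"dz":-45,"turn":-0.133},{"gripper":15,"dx":-251,"dy":100,"dz":-35,"turn":-0.133},{"gripper":15,"dx":-251,"dy":100,"dz":-15,"turn":-0.133},{"gripper":15,"dx":-251,"dy":100,"dz":-4,"turn":-0.133},{"gripper":15,"dx":-251,"dy":100,"dz":-1,"turn":-0.133}]';python3 -m inch '[{"gripper":15,"dx":0,"dy":0,"dz":0,"turn":0},{"gripper":15,"dx":0,"dy":0,"dz":2,"turn":0},{"gripper":15,"dx":0,"dy":0,"dz":4,"turn":0},{"gripper":15,"dx":0,"dy":0,"dz":4,"turn":0}]'
```

```text
time_s: 21.7
position: [0.5486, 0.0443, -0.0086]
tcp_rot: [[-0.135, 0.991, -0.004], [0.991, 0.135, 0.001], [0.001, -0.004, -1.0]]
force: [0.3, 0.1, 0.1]
opening: 0.322
time_s: 22.1
position: [0.551, 0.0437, -0.0105]
tcp_rot: [[-0.135, 0.991, 0.001], [0.991, 0.135, -0.0], [-0.0, 0.001, -1.0]]
force: [0.2, 0.1, 0.2]
opening: 0.321
```

```bash
python3 -m inch '[{"gripper":15,"dx":-6,"dy":0,"dz":0,"turn":0},{"gripper":15,"dx":-12,"dy":0,"dz":0,"turn":0},{"gripper":15,"dx":-18,"dy":0,"dz":0,"turn":0},{"gripper":15,"dx":-24,"dy":0,"dz":0,"turn":0},{"gripper":15,"dx":-24,"dy":0,"dz":0,"turn":0}]'|egrep 'pos|for';  python3 -m inch '[{"gripper":15,"dx":-2,"dy":0,"dz":0,"turn":0},{"gripper":15,"dx":-4,"dy":0,"dz":0,"turn":0}]' | egrep 'pos|force'; python3 -m inch '[{"gripper":15,"dx":-2,"dy":0,"dz":0,"turn":0},{"gripper":15,"dx":-3,"dy":0,"dz":0,"turn":0}]' | egrep 'pos|force'
```

```text
position: [0.5544, 0.0183, -0.0106]
force: [0.0, -0.1, 4.1]
position: [0.5545, 0.016, -0.0106]
force: [-2.1, 5.5, 6.2]
position: [0.5549, 0.0132, -0.0106]
force: [0.0, 4.9, 5.8]
```

```bash
python3 -m inch '[{"gripper":15,"dx":-2,"dy":0,"dz":0,"turn":0},{"gripper":15,"dx":-3,"dy":0,"dz":0,"turn":0}]' | egrep 'pos|force'; python3 -m inch '[{"gripper":15,"dx":-2,"dy":0,"dz":0,"turn":0},{"gripper":15,"dx":-3,"dy":0,"dz":0,"turn":0}]' | egrep 'pos|force'
```

```text
position: [0.5552, 0.0103, -0.0106]
force: [0.8, 4.8, 6.4]
position: [0.5556, 0.0073, -0.0105]
force: [-0.1, 4.6, 5.3]
```

```bash
python3 -m inch '[{"gripper":15,"dx":0,"dy":0,"dz":-0.7,"turn":0},{"gripper":15,"dx":0,"dy":0,"dz":-0.7,"turn":0}]' | egrep 'pos|force'; python3 -m inch '[{"gripper":15,"dx":-2,"dy":0,"dz":0,"turn":0},{"gripper":15,"dx":-3,"dy":0,"dz":0,"turn":0}]' | egrep 'pos|force'; python3 -c "
from h import *
s=read_state();print(s['force'],s['moment'],s['opening'])"
```

```text
position: [0.5556, 0.0063, -0.0105]
force: [-0.6, 0.1, -1.0]
position: [0.5556, 0.0042, -0.0105]
force: [-0.9, 5.1, 0.4]
[-0.90224628  5.109728    0.4080271 ] [ 0.81608198 -0.10839753  0.0808227 ] 0.3211038673958394
```

```bash
python3 -m inch '[{"gripper":15,"dx":-1,"dy":0,"dz":0,"turn":0},{"gripper":15,"dx":-2,"dy":0,"dz":0,"turn":0}]' | egrep 'pos|force'; python3 -m inch '[{"gripper":15,"dx":-1,"dy":0,"dz":0,"turn":0},{"gripper":15,"dx":-2,"dy":0,"dz":0,"turn":0}]' | egrep 'pos|force'
```

```text
position: [0.5557, 0.0023, -0.0105]
force: [0.3, 4.8, -0.2]
position: [0.5558, 0.0005, -0.0105]
force: [-0.8, 6.6, 0.9]
```

```bash
python3 -m inch '[{"gripper":15,"dx":-2,"dy":0,"dz":0,"turn":0},{"gripper":15,"dx":-3,"dy":0,"dz":0,"turn":0}]' | egrep 'pos|force'; python3 -m inch '[{"gripper":15,"dx":-2,"dy":0,"dz":0,"turn":0},{"gripper":15,"dx":-3,"dy":0,"dz":0,"turn":0}]' | egrep 'pos|force'
```

```text
position: [0.5559, -0.0023, -0.0105]
force: [-0.4, 6.9, 0.1]
position: [0.5561, -0.0049, -0.0105]
force: [-0.6, 8.2, 2.5]
```

```bash
python3 -m inch '[{"gripper":15,"dx":-2,"dy":0,"dz":0,"turn":0},{"gripper":15,"dx":-3,"dy":0,"dz":0,"turn":0}]' | egrep 'pos|force'; python3 -m inch '[{"gripper":15,"dx":-2,"dy":0,"dz":0,"turn":0},{"gripper":15,"dx":-4,"dy":0,"dz":0,"turn":0}]' | egrep 'pos|force'
```

```text
position: [0.5564, -0.0078, -0.0105]
force: [-0.4, 5.5, 1.1]
position: [0.5568, -0.0116, -0.0105]
force: [-1.8, 6.9, 2.1]
```

Push peaked at about 8 N and then fell to 5–7 N of drag, which is the snug fit. I keep sliding it in.

```bash
python3 -m inch '[{"gripper":15,"dx":-3,"dy":0,"dz":0,"turn":0},{"gripper":15,"dx":-6,"dy":0,"dz":0,"turn":0},{"gripper":15,"dx":-9,"dy":0,"dz":0,"turn":0}]' | egrep 'pos|force|open'; python3 -m inch '[{"gripper":15,"dx":-3,"dy":0,"dz":0,"turn":0},{"gripper":15,"dx":-6,"dy":0,"dz":0,"turn":0},{"gripper":15,"dx":-9,"dy":0,"dz":0,"turn":0}]' | egrep 'pos|force'
```

```text
position: [0.558, -0.0207, -0.0105]
force: [-1.1, 7.2, 1.3]
opening: 0.32
position: [0.5592, -0.0295, -0.0105]
force: [-0.1, 7.9, 2.0]
```

```bash
python3 -m inch '[{"gripper":15,"dx":-3,"dy":0,"dz":0,"turn":0},{"gripper":15,"dx":-6,"dy":0,"dz":0,"turn":0},{"gripper":15,"dx":-9,"dy":0,"dz":0,"turn":0},{"gripper":15,"dx":-12,"dy":0,"dz":0,"turn":0}]' | egrep 'pos|force|open'; python3 -m inch '[{"gripper":15,"dx":-3,"dy":0,"dz":0,"turn":0},{"gripper":15,"dx":-6,"dy":0,"dz":0,"turn":0},{"gripper":15,"dx":-9,"dy":0,"dz":0,"turn":0},{"gripper":15,"dx":-12,"dy":0,"dz":0,"turn":0},{"gripper":15,"dx":-12,"dy":0,"dz":0,"turn":0}]' | egrep 'pos|force|time'
python3 - <<'E'
from h import *
a=capture('top');b=capture('side')
f=lambda i,x,y,w,h,s:cv2.resize(i[y:y+h,x:x+w],(w*s,h*s),interpolation=cv2.INTER_CUBIC)
cv2.imwrite('pics/c7.png',np.hstack([f(a,230,160,78,70,5),f(b,250,215,78,70,5)])[:,:,::-1])
E
```

```text
position: [0.5607, -0.0413, -0.0105]
force: [-0.4, 7.9, 1.0]
opening: 0.315
time_s: 26.5
position: [0.5624, -0.0536, -0.0105]
force: [-1.6, 6.0, 1.5]
```

View pics/c7.png

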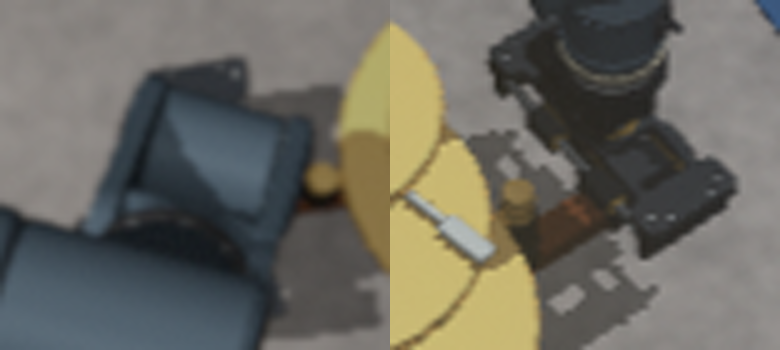

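The slip lies under the leg, with the leg about centred on it. I release and back off to check.

```bash
python3 -m inch '[{"gripper":50,"dx":0,"dy":0,"dz":0,"turn":0},{"gripper":50,"dx":0,"dy":0,"dz":0,"turn":0},{"gripper":50,"dx":0,"dy":0,"dz":0,"turn":0},{"gripper":50,"dx":0,"dy":0,"dz":0,"turn":0},{"gripper":50,"dx":0,"dy":0,"dz":-15,"turn":0},{"gripper":50,"dx":0,"dy":0,"dz":-40,"turn":0},{"gripper":50,"dx":40,"dy":0,"dz":-80,"turn":0},{"gripper":50,"dx":80,"dy":0,"dz":-110,"turn":0},{"gripper":50,"dx":120,"dy":0,"dz":-120,"turn":0},{"gripper":50,"dx":160,"dy":0,"dz":-120,"turn":0},{"gripper":50,"dx":200,"dy":0,"dz":-120,"turn":0},{"gripper":50,"dx":200,"dy":0,"dz":-120,"turn":0}]'
python3 - <<'E'
from h import *
a=capture('top');b=capture('side')
f=lambda i,x,y,w,h,s:cv2.resize(i[y:y+h,x:x+w],(w*s,h*s),interpolation=cv2.INTER_CUBIC)
cv2.imwrite('pics/c8.png',np.hstack([f(a,255,170,65,60,6),f(b,255,215,65,60,6)])[:,:,::-1])
E
```

```text
time_s: 27.8
position: [0.5359, 0.1477, 0.1113]
tcp_rot: [[-0.14, 0.99, 0.001], [0.99, 0.14, 0.001], [0.001, 0.001, -1.0]]
force: [0.2, 0.1, -0.7]
opening: 0.496
```

View pics/c8.png

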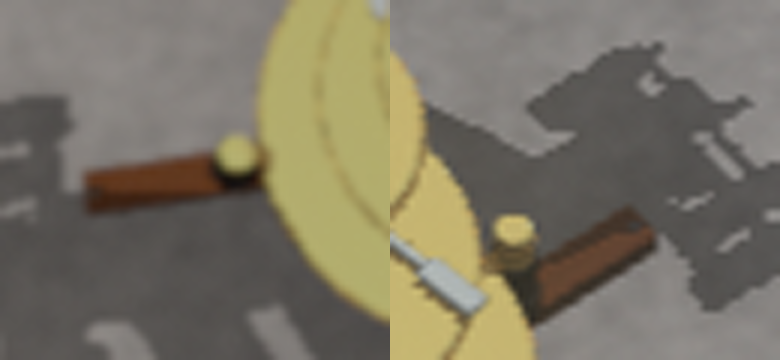

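```bash
python3 - <<'E'
from h import *
T=lambda x,y,z:pix2w('top',255+x/6-.4,170+y/6-.4,z)[:2]
S=lambda x,y,z:pix2w('side',255+(x-390)/6-.4,215+y/6-.4,z)[:2]
t=T(87,192,.017); e=(T(205,158,.017)+T(205,195,.017))/2; leg=T(237,156,.098); ls=S(514,228,.098); ts=S(641,222,.017)
k=np.array([.134,-.991]); n=np.array([.991,.134])
print('tail',t.round(4),ts.round(4),'leg',leg.round(4),ls.round(4))
d=e-t; print('dir',np.degrees(np.arctan2(d[1],d[0])).round(1))
for L in(leg,ls): print('foot behind nose', .15-(L-t)@k, 'x',((L-t)@k-.075).round(4),'lateral',((L-t)@n).round(4))
d/=np.linalg.norm(d); print('lat by meas dir', (leg-t)@np.array([-d[1],d[0]]))
E
```

```text
tail [ 0.5609 -0.04  ] [ 0.5597 -0.0404] leg [ 0.5726 -0.132 ] [ 0.5736 -0.1327]
dir -83.6
foot behind nose 0.0572276641717218 x 0.0178 lateral -0.0008
foot behind nose 0.05642334146842684 x 0.0186 lateral 0.0001
lat by meas dir 0.0014170048661519702
```

```bash
python3 - <<'E'
from h import *
s=read_state();print(s['force'],s['qvel'].round(1),s['time_s']); print(hand_in())
E
```

```text
[ 0.34513072 -0.17726321  0.12052764] [-2.4  0.6 -0.2 -0.1 -0.3  0.1] 27.9
the job is handed in; nothing more can be done
None
```

The thick slip is the snug one. It is pushed in under the short foot, the job is handed in, and the clock stood at about 28 s of the 67.

- **Middle slip:** it went in as far as the foot bearing on its flat with no drag above sensor noise, so it was too thin. I put it back in its place on the mat.
- **Thick slip:** the push peaked at about 8 N and settled to about 6–8 N of drag, at or slightly above the stated 7 N. I released it with the foot on its flat.
- **Thin slip:** I never touched it.

**Last checks:** the top and side views agree that the foot axis is about 57 mm behind the nose and about 1 mm off the centre line. The middle slip was seen lying flat on the mat after I put it back. I did not look at the mat again after moving the thick slip, and the stand's contact force on the slip was not measured directly.

**What disagreed:**
- **Finger length:** the fingertips are about 25–30 mm shorter than stated. The first two grasps closed above the slip, and I found the grasp depth by stepping down slowly.
- **Press on the stone:** part-way in, the thick slip showed 4–6 N upward with 5 N of drag. I took this for the slip pressing on the stone, and the upward force went after a 0.7 mm lift command.

I viewed 11 pictures, one over the budget.

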